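# Lock the child-safe blade box through its zigzag gate

### The arm

A 7-joint arm with a two-finger parallel gripper is mounted at the origin on the work surface. World frame = base frame: x ahead of the robot, y to its left, z up, the work surface at z = 0. Lengths are in m, angles in rad, forces in N, time in s.
With the tool pointing down it reaches from about 0.425 to 1.025 m from the base axis. Payload 9.4 kg.
Tool frame: the origin (TCP) lies on the centre line of the jaws, within the pads' length; the fingertips stand 8 mm ahead of it and the grasp point (between the pads) lies 11 mm behind it; z points along the fingers, y is the direction in which the jaws open and shut (so a half turn about z gives the same grasp; the last joint's range is limited). The gripper opens to 93 mm and grips with 3 to 60 N. Pads are 15 mm wide; open, the fingers measure 128 mm over their backs; the gripper's body (75 mm by 188 mm) begins 65 mm behind the grasp point.
Start: joints at [1.199, 0.599, -0.003, 1.599, 0.002, 0.943, -0.08], TCP at [0.211, -0.694, 0.205] pointing down, gripper open.
Joint ranges: [-2.57, 2.57], [-0.35, 1.97], [-1.29, 1.29], [0.11, 2.56], [-1.05, 4.19], [0.11, 1.86], [-2.63, 2.63]. Speed limits (rad/s): [2.22, 2.22, 3.01, 3.01, 3.14, 3.14, 3.14].

### API

Orientations are given as a 3x3 rotation matrix whose columns are the frame's x, y, z axes.
In Python, from cell import get_state, camera, close_job gives the robot as it stands.
- The arm moves only by the tool drive_tool, never from a script. Its argument "series" is one flat list of numbers, 7 for each row, row after row: the shift along the tool's x, y, z in cm, then the turn, a rotation vector about the tool's x, y, z in rad, then the finger opening in cm, from 0 to 9.3. A call has 1 to 20 rows; each row is the pose to reach, as a shift and turn from the pose commanded when the call began, along the tool's axes at that moment; what a row does not reach only later rows make up. A row lasts 1/12 s, in which the tool goes at most 41.7 mm and 7.16 degrees, less where a joint would pass 70% of its speed; a pose out of reach is approached as far as the arm can. A call with a gripper value outside its range is refused whole. The fingers move at their own pace and stop on an object; the grip force is fixed at half the most. Time passes only in rows, so rows that repeat a pose let the fingers close. It gives the time, the measured TCP pose, the force and the opening at its end, in the units of the state.
- get_state(): the state, without advancing time (a new reading comes with each control period).
- camera(name): name is "scene" or "top" or "wrist"; returns a dict with "color" (400x640x3 uint8, red, green, blue), "depth" (400x640 float32, m along the optical axis (not along the pixel's ray), 0 where there is no reading), "intrinsics" (3x3 intrinsics, pixels), "rvec" (rotation vector, rad) and "tvec" (3), from world to camera coordinates, as OpenCV has them. Camera axes: x right, y down, z forward; pixel columns grow to the right and rows downward; lengths in m; the calibration is good to about 2 mm. A picture is of the moment at which its call begins.
- close_job(): hands the job in, once; it reports no verdict.
The state is a dict: "time_s": time; "joint_pos": joint angles; "qd": joint speeds; "joint_efforts": joint torques, N m; "position": TCP position; "tcp_rot": TCP orientation; "contact_force": force on the tool from outside, world axes, zero at the start; "moment": the same for the moment, N m; "width": finger opening in m.
Only numpy, scipy, OpenCV 4.12 (cv2) and the standard library are available. Lean on these libraries where they do the work, as an engineer would, in place of code of your own. Each camera call takes 0.05 s, during which the arm holds its last target. There are 200 camera calls.

### The job

The blender-blade box, the white one with the lime-green lid and the orange lever knob, has been left unlocked in the drawer. Guide its lever through the zigzag gate to the closed far end of the slot by the green dot and let go of it there, so the bolt is fully home. Leave the lever of the grey medicine box (blue knob) where it is.

Things in the scene. Friction and masses are not known exactly. Their poses are not given: they have to be found in the camera images.
- blade: White box 200 x 140 x 60 mm with lime-green lid, fixed; origin: centre of underside, z up, x along its length (yaw within 0.4 rad of straight ahead). On the lid a white gate plate (top at z 80 mm) has a dark Z-shaped channel 24 mm wide. Its centre line in box x, y (mm): open end (-60, 25) to (0, 25), across to (0, -25), on to locked end (60, -25). Bolt keepers on the +y edge reach z 86.
- blade_knob (a point): Middle of the orange knob: upright cylinder 28 mm in diameter, 98 to 138 mm above the drawer floor, on a 10 mm stem running in the channel with 7 mm play each side and past each end point. It only slides level, always upright; about 1.5 N moves it along either box axis and it stays where left. It starts in the open slot, 0 to 30 mm along from the open end point.
- blade_locked (a point): Where the middle of the orange knob stands when the lever is in the locked end of the channel, the slot by the green dot (a grey dot marks the open slot): box frame (60, -25, 118) mm. Axes as the box.
- medicine_knob (a point): Middle of the blue knob of the look-alike grey medicine box (same sizes, mirrored gate), 118 mm above the drawer floor. This box stands on the other side, left or right, of the blade box. Its lever must not be moved.

How it is judged:
At the end, for the whole second after the job is handed in: The middle of the orange knob stands within 15 mm (level) of the locked-end point, released and staying there (horizontal distance between blade_knob and blade_locked below 0.015 m and contact force between blade and the fingers below 0.1 N); the robot touches nothing.
It fails at once if the medicine box's lever was moved by more than 10 mm (distance of medicine_knob from where it was at the start of the episode above 0.01 m).
It also fails if it takes over 35 s, if anything falls off the work surface, if the arm or the gripper's body presses on something with over 40 N, if the wrist force passes 120 N, or if a joint passes its speed limit or range.

## Working session

There is one attempt and no reset: what is moved stays moved. The work goes in short steps, Python scripts to look and compute and a tool call to move; the robot and the scene stay as the last step left them, time stands still between calls to the robot, and variables do not carry over. Pictures are saved under pics/ and viewed, about 8 in all and at most 12, crops included, and the job is handed in when it is done.

Besides the shell and the picture viewer there is one more tool, called after "Call:" in YAML: its name, and indented under it one key for each argument. drive_tool: Moves the arm, as the interface text tells. Its arguments: {"type":"object","properties":{"series":{"type":"array"}},"required":["series"]}

```bash
mkdir -p pics; cat > h.py <<'E'
import numpy as np, cv2
from cell import get_state, camera, close_job
def shot(n,f):
    c=camera(n); cv2.imwrite('pics/'+f+'.png',c['color'][:,:,::-1]); np.savez('pics/'+f+'.npz',**c); return c
def world(c,u,v,z=None):
    "pixel -> world, by depth or by known height z"
    R=cv2.Rodrigues(np.array(c['rvec'],float))[0]; t=np.array(c['tvec']).ravel()
    r=R.T@np.linalg.solve(c['intrinsics'],[u,v,1.]); o=-R.T@t
    s=c['depth'][int(v),int(u)] if z is None else (z-o[2])/r[2]
    return o+s*r
E
python3 - <<'E'
from h import *
a=shot('top','top1'); shot('scene','scene1'); s=get_state()
print(s['time_s'],s['position'],s['tcp_rot'],s['width'])
E
```

```text
0.1 [ 0.21049231 -0.69330837  0.20455068] [[ 9.56840403e-01  2.90613439e-01 -5.21198491e-04]
 [ 2.90613877e-01 -9.56839575e-01  1.26613634e-03]
 [-1.30747105e-04 -1.36295792e-03 -9.99999063e-01]] 0.09311034867897705
```

View pics/top1.png

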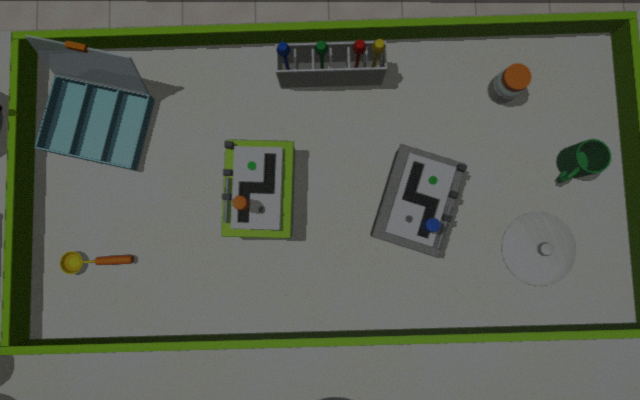

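View pics/scene1.png

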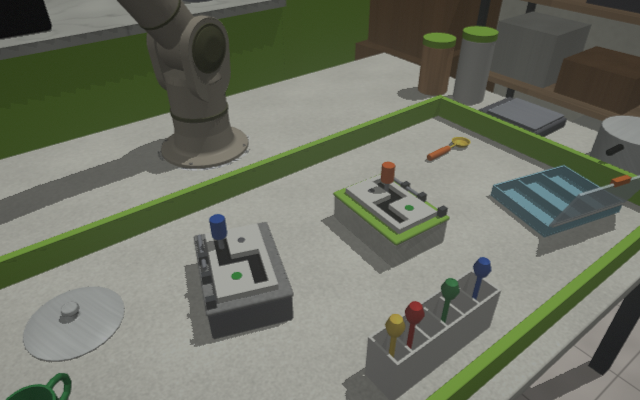

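The top view shows the blade box around (258,188), with its orange knob at (240,202). The medicine box is to the right, with its blue knob at (433,226). I'll enlarge the blade box to measure it.

```bash
python3 - <<'E'
from h import *
c=np.load('pics/top1.npz')
im=cv2.imread('pics/top1.png')[130:250,205:310]
cv2.imwrite('pics/crop1.png',cv2.resize(im,None,fx=5,fy=5,interpolation=cv2.INTER_CUBIC))
for n,u,v in [('floor',200,230),('floor',330,200),('lid',228,235),('plate',270,215),('knob',240,202),('blue',433,226),('greendot',252,166)]: print(n,world(c,u,v).round(4))
E
```

```text
floor [0.4939 0.2835 0.003 ]
floor [ 0.5521 -0.0072 -0.0015]
lid [0.4805 0.2053 0.0685]
plate [0.5183 0.1165 0.0799]
knob [0.5414 0.1643 0.1399]
blue [ 0.485  -0.1976  0.1384]
greendot [0.6199 0.1512 0.0811]
```

View pics/crop1.png

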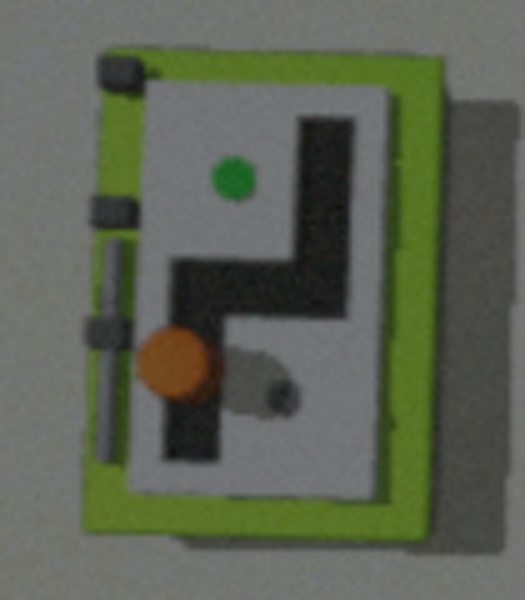

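The crop shows the channel corners clearly: the locked end is at crop (300–355,119) and the open end at (163–219,460). The knob top is at (172,362). I'll fit the box pose to these eight corners.

```bash
cat > fit.py <<'E'
from h import *
c=np.load('pics/top1.npz')
px=np.array([(300,118),(355,120),(163,459),(219,461),(169,260),(295,260),(347,317),(222,317)],float)
b=np.array([(72,-13),(72,-37),(-72,37),(-72,13),(12,37),(12,-13),(-12,-37),(-12,13)])/1000
f=lambda p,z: world(c,204.6+p[0]/5,129.6+p[1]/5,z)[:2]
w=np.array([f(p,.08) for p in px])
B=b-b.mean(0);W=w-w.mean(0)
yaw=np.arctan2((B[:,0]*W[:,1]-B[:,1]*W[:,0]).sum(),(B*W).sum())
R=np.array([[np.cos(yaw),-np.sin(yaw)],[np.sin(yaw),np.cos(yaw)]]); t=w.mean(0)-R@b.mean(0)
k=f((172,362),.138)
E
python3 - <<'E'
from fit import *
print('yaw',yaw,'t',t,'res mm',((w-(b@R.T+t))*1000).round(1).tolist())
print('knob',k,'box',R.T@(k-t))
for n,p in dict(corner1=(0,.025),corner2=(0,-.025),lock=(.06,-.025),bot=(-.06,.025)).items(): print(n,R@np.array(p)+t)
E
```

```text
yaw -0.06152164486986613 t [0.57584045 0.14314752] res mm [[-1.0, -0.8], [-1.1, 0.6], [1.1, -1.1], [1.1, 0.1], [-1.4, 0.5], [0.1, -1.3], [1.4, 0.4], [-0.1, 1.6]]
knob [0.54164433 0.16657689] box [-0.03557194  0.02128257]
corner1 [0.57737752 0.16810022]
corner2 [0.57430338 0.11819481]
lock [0.63418987 0.11450584]
bot [0.51749104 0.17178919]
```

Knob measures at box (-36, 21) mm, consistent with the open slot, and the residuals are under 2 mm. I'll approach via a waypoint at a safe height and turn so the jaws lie along box x.

Call:
drive_tool:
  series: [42.5,-22.9,-4.5,0,0,-1.21,9.3,42.5,-22.9,-4.5,0,0,-1.21,9.3,42.5,-22.9,-4.5,0,0,-1.21,9.3,42.5,-22.9,-4.5,0,0,-1.21,9.3,42.5,-22.9,-4.5,0,0,-1.21,9.3,42.5,-22.9,-4.5,0,0,-1.21,9.3,42.5,-22.9,-4.5,0,0,-1.21,9.3,42.5,-22.9,-4.5,0,0,-1.21,9.3,42.5,-22.9,-4.5,0,0,-1.21,9.3,42.5,-22.9,-4.5,0,0,-1.21,9.3,42.5,-22.9,-4.5,0,0,-1.21,9.3,42.5,-22.9,-4.5,0,0,-1.21,9.3,42.5,-22.9,-4.5,0,0,-1.21,9.3]

```text
time_s: 1.18
position: [0.5559, -0.3444, 0.2508]
tcp_rot: [[0.057, 0.998, 0.003], [0.998, -0.057, 0.003], [0.003, 0.003, -1.0]]
contact_force: [-0.0, -0.0, 0.0]
width: 0.0928
```

Call:
drive_tool:
  series: [51,-4.3,6,0,0,0,9.3,51,-4.3,6,0,0,0,9.3,51,-4.3,6,0,0,0,9.3,51,-4.3,6,0,0,0,9.3,51,-4.3,6,0,0,0,9.3,51,-4.3,6,0,0,0,9.3,51,-4.3,6,0,0,0,9.3,51,-4.3,6,0,0,0,9.3,51,-4.3,6,0,0,0,9.3,51,-4.3,6,0,0,0,9.3,51,-4.3,6,0,0,0,9.3,51,-4.3,6,0,0,0,9.3,51,-4.3,6,0,0,0,9.3,51,-4.3,6,0,0,0,9.3,51,-4.3,6,0,0,0,9.3]

```text
time_s: 2.43
position: [0.5411, 0.1609, 0.1898]
tcp_rot: [[0.064, 0.998, -0.001], [0.998, -0.064, -0.001], [-0.001, -0.001, -1.0]]
contact_force: [-0.0, -0.6, 0.0]
width: 0.093
```

```bash
python3 - <<'E'
from h import *
c=shot('wrist','wrist1'); s=get_state(); print(s['time_s'],s['position'],s['tcp_rot'].round(3) if hasattr(s['tcp_rot'],'round') else s['tcp_rot'],s['joint_pos'])
E
```

```text
2.4833 [0.54134695 0.15943593 0.1899426 ] [[ 0.066  0.998 -0.001]
 [ 0.998 -0.066 -0.001]
 [-0.001 -0.001 -1.   ]] [-0.09114794  0.45439583 -0.41451368  1.96826324  0.25745998  0.77084694
 -0.72085905]
```

View pics/wrist1.png

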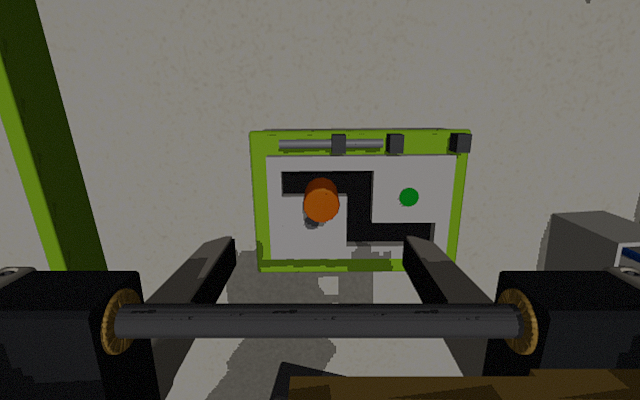

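The wrist view shows the orange knob at (321,200), midway between the jaws, and the channel matches the top view. I'll get the knob's centre from the depth of its top face.

```bash
python3 - <<'E'
from fit import *
c=dict(np.load('pics/wrist1.npz'))
P=np.array([world(c,u,v) for v in range(170,230) for u in range(295,348)])
T=P[(P[:,2]>.131)&(P[:,2]<.145)]
print(len(T),T.mean(0),T.min(0),T.max(0)); k2=T[:,:2].mean(0); print('box',R.T@(k2-t),'topcam',k)
W=np.array([world(c,u,v,.08)[:2] for u,v in [(372,171),(282,171),(435,223),(347,241)]]); print('ch corners in box',((W-t)@R).round(4))
E
```

```text
1042 [0.54290414 0.16900593 0.13746403] [0.52934469 0.15447061 0.13115897] [0.5566251  0.18159443 0.13986082]
box [-0.03446385  0.02378447] topcam [0.54164433 0.16657689]
ch corners in box [[ 0.0122  0.0378]
 [-0.0689  0.0379]
 [ 0.0739 -0.0121]
 [-0.0088 -0.0303]]
```

Call:
drive_tool:
  series: [0.5,0.1,2,0,0,0,9.3,0.5,0.1,4,0,0,0,9.3,0.5,0.1,6,0,0,0,9.3,0.5,0.1,7.4,0,0,0,9.3,0.5,0.1,7.4,0,0,0,9.3,0.5,0.1,7.4,0,0,0,9.3,0.5,0.1,7.4,0,0,0,9.3]

```text
time_s: 3.07
position: [0.5435, 0.1645, 0.1171]
tcp_rot: [[0.068, 0.998, 0.001], [0.998, -0.068, -0.0], [-0.0, 0.001, -1.0]]
contact_force: [0.6, 0.2, 0.3]
width: 0.0933
```

Call:
drive_tool:
  series: [0.35,0,0,0,0,0,9.3,0.35,0,0,0,0,0,9.3,0.35,0,0,0,0,0,4,0.35,0,0,0,0,0,2.5,0.35,0,0,0,0,0,2.5,0.35,0,0,0,0,0,2.5,0.35,0,0,0,0,0,2.5,0.35,0,0,0,0,0,2.5,0.35,0,0,0,0,0,2.5,0.35,0,0,0,0,0,2.5,0.35,0,0,0,0,0,2.5,0.35,0,0,0,0,0,2.5]

```text
time_s: 4.07
position: [0.543, 0.1691, 0.1163]
tcp_rot: [[0.066, 0.998, -0.0], [0.998, -0.066, 0.0], [0.0, -0.0, -1.0]]
contact_force: [0.0, -0.2, -0.1]
width: 0.0307
```

Call:
drive_tool:
  series: [0,0,0,0,0,0,2.3,0,0,0,0,0,0,2.3,0,0,0,0,0,0,2.3,0.1,0.5,0,0,0,0,2.3,0.1,1,0,0,0,0,2.3,0.1,1.5,0,0,0,0,2.3,0.1,2,0,0,0,0,2.3,0.1,2.5,0,0,0,0,2.3,0.1,3,0,0,0,0,2.3,0.1,3.4,0,0,0,0,2.3,0.1,3.4,0,0,0,0,2.3,0.1,3.4,0,0,0,0,2.3,0.1,3.4,0,0,0,0,2.3]

```text
time_s: 5.15
position: [0.5776, 0.1677, 0.1163]
tcp_rot: [[0.066, 0.998, 0.001], [0.998, -0.066, 0.0], [0.0, 0.001, -1.0]]
contact_force: [1.1, -0.6, -0.5]
width: 0.0272
```

```bash
python3 - <<'E'
from fit import *
s=get_state(); print(s['time_s'],'tcp box',R.T@(np.array(s['position'])[:2]-t),s['contact_force'],s['width'])
E
```

```text
5.15 tcp box [0.00024743 0.02465811] [ 1.08214251 -0.59501236 -0.5398052 ] 0.027170319964174766
```

Call:
drive_tool:
  series: [-0.5,0,0,0,0,0,2.3,-1,0,0,0,0,0,2.3,-1.5,0,0,0,0,0,2.3,-2,0,0,0,0,0,2.3,-2.5,0,0,0,0,0,2.3,-3,0,0,0,0,0,2.3,-3.5,0,0,0,0,0,2.3,-4,0,0,0,0,0,2.3,-4.5,0,0,0,0,0,2.3,-5,0,0,0,0,0,2.3,-5,0,0,0,0,0,2.3,-5,0,0,0,0,0,2.3,-5,0,0,0,0,0,2.3]

```text
time_s: 6.23
position: [0.5737, 0.1171, 0.1163]
tcp_rot: [[0.067, 0.998, -0.0], [0.998, -0.067, -0.001], [-0.001, -0.0, -1.0]]
contact_force: [1.2, -1.0, 0.1]
width: 0.0271
```

```bash
python3 - <<'E'
from fit import *
s=get_state(); print(s['time_s'],'tcp box',R.T@(np.array(s['position'])[:2]-t),s['contact_force'],s['width'],s['tcp_rot'])
c=shot('wrist','wrist2')
E
```

```text
6.2333 tcp box [-0.00055753 -0.02609026] [ 1.15131299 -0.95426367  0.05516448] 0.027079971236217495 [[ 6.65585668e-02  9.97782464e-01 -3.32945264e-04]
 [ 9.97782071e-01 -6.65588498e-02 -9.26682678e-04]
 [-9.46788180e-04 -2.70528144e-04 -9.99999515e-01]]
```

View pics/wrist2.png

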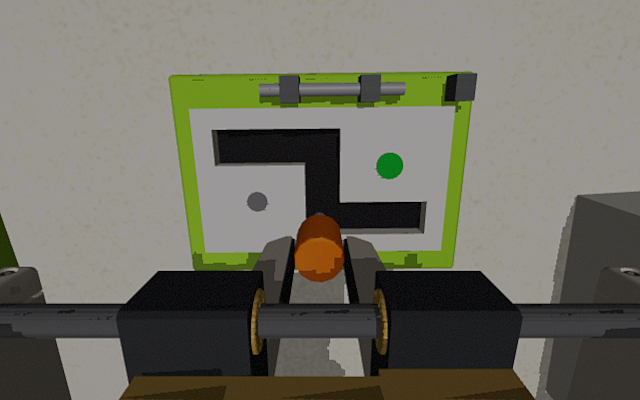

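The knob is gripped between the pads at (320,255), and its stem is at the bottom of the cross channel. Next I'll move 60 mm along box x to the locked end at (425,215).

Call:
drive_tool:
  series: [0.1,0.5,0,0,0,0,2.3,0.1,1,0,0,0,0,2.3,0.1,1.5,0,0,0,0,2.3,0.1,2,0,0,0,0,2.3,0.1,2.5,0,0,0,0,2.3,0.1,3,0,0,0,0,2.3,0.1,3.5,0,0,0,0,2.3,0.1,4,0,0,0,0,2.3,0.1,4.5,0,0,0,0,2.3,0.1,5,0,0,0,0,2.3,0.1,5.5,0,0,0,0,2.3,0.1,6.1,0,0,0,0,2.3,0.1,6.1,0,0,0,0,2.3,0.1,6.1,0,0,0,0,2.3,0.1,6.1,0,0,0,0,2.3]

```text
time_s: 7.53
position: [0.6353, 0.1151, 0.1163]
tcp_rot: [[0.066, 0.998, 0.001], [0.998, -0.066, 0.001], [0.001, 0.001, -1.0]]
contact_force: [1.1, 1.6, -0.7]
width: 0.027
```

```bash
python3 - <<'E'
from fit import *
s=get_state(); print(s['time_s'],'tcp box',R.T@(np.array(s['position'])[:2]-t),s['contact_force'],s['width'],s['tcp_rot'])
E
```

```text
7.5333 tcp box [ 0.06105694 -0.02437573] [ 1.11515171  1.61111895 -0.67969702] 0.02699681234768912 [[ 6.59906882e-02  9.97819623e-01  1.10860072e-03]
 [ 9.97820063e-01 -6.59912947e-02  5.19620813e-04]
 [ 5.91645840e-04  1.07189390e-03 -9.99999250e-01]]
```

Call:
drive_tool:
  series: [0,0,0,0,0,0,7,0,0,0,0,0,0,7,0,0,0,0,0,0,7,0,0,0,0,0,0,7,0,0,0,0,0,0,7,0,0,0,0,0,0,7,0,0,0,0,0,0,7,0,0,0,0,0,0,7]

```text
time_s: 8.2
position: [0.6346, 0.1148, 0.1163]
tcp_rot: [[0.066, 0.998, -0.0], [0.998, -0.066, -0.0], [-0.0, -0.0, -1.0]]
contact_force: [-0.5, -0.3, 0.4]
width: 0.0694
```

Call:
drive_tool:
  series: [0,0,-2,0,0,0,7,0,0,-4,0,0,0,7,0,0,-8,0,0,0,7,0,0,-10,0,0,0,7,-10,0,-10,0,0,0,7,-10,0,-10,0,0,0,7,-10,0,-10,0,0,0,7,-10,0,-10,0,0,0,7,-10,0,-10,0,0,0,7,-10,0,-10,0,0,0,7,-10,0,-10,0,0,0,7]

```text
time_s: 9.12
position: [0.6281, 0.0169, 0.2163]
tcp_rot: [[0.064, 0.998, 0.0], [0.998, -0.064, 0.001], [0.001, -0.0, -1.0]]
contact_force: [0.0, -0.2, 0.4]
width: 0.0701
```

```bash
python3 - <<'E'
from fit import *
s=get_state(); print(s['time_s'],s['position'],s['contact_force'],np.abs(s['qd']).max())
c=shot('wrist','wrist3'); a=c['color'].astype(int)
v,u=np.where((a[...,0]>120)&(a[...,1]<130)&(a[...,2]<60)&(a[...,0]>1.5*a[...,1])); 
P=np.array([world(c,x,y) for x,y in zip(u,v)]); T=P[(P[:,2]>.131)&(P[:,2]<.145)]
print(len(T),T.mean(0),'box',R.T@(T[:,:2].mean(0)-t))
E
```

```text
9.1167 [0.62811609 0.01693152 0.21631372] [ 0.04565883 -0.17060362  0.38397614] 0.006842179633386623
1003 [0.63494107 0.11420853 0.13781916] box [ 0.06076806 -0.02525056]
```

View pics/wrist3.png

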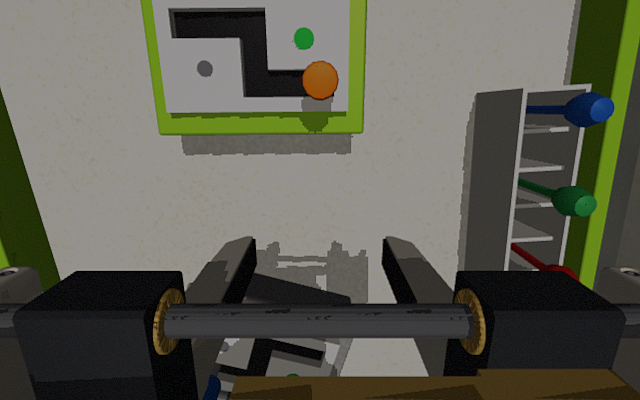

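The knob at (320,80) stands in the locked end by the green dot, at box (60.8, -25.3) mm. The gripper is clear of it, so I'll hand in.

```bash
python3 -c "
from cell import close_job; print(close_job())"
```

```text
the job is handed in; nothing more can be done
None
```

The blade box's lever is in the locked end of the slot by the green dot, and I let go of it there. I gripped the orange knob, slid it through the gate and backed the gripper away.

- **Knob position:** the last wrist picture and depth put the knob at box (60.8, -25.3) mm. The target is (60, -25), so it is about 1 mm off.
- **Robot at hand-in:** the gripper stood about 0.1 m to the side of the knob and 0.1 m higher. The force reading was about 0.4 N, similar to the readings with nothing touched. I handed in at about 9.2 s.
- **Medicine box:** I did not touch its lever. I kept clear of it throughout but did not measure its position again at the end.

None of the checks I made failed or disagreed.

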